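# Open the drying cage and hook its gate back

## Robot

A 6-joint arm with a two-finger parallel gripper is mounted at the origin on the work surface. World frame = base frame: x ahead of the robot, y to its left, z up, the work surface at z = 0. Lengths are in mm, angles in rad, forces in N, time in s.
With the tool pointing down it reaches from about 400 to 925 mm from the base axis. Payload 3.4 kg.
Tool frame: the origin (TCP) lies between the finger pads; the fingertips stand 19 mm ahead of it and the grasp point (between the pads) is the TCP; z points along the fingers, y is the line along which they close (so a half turn about z gives the same grasp; the last joint's range is limited). The gripper opens to 85 mm and grips with 20 to 120 N. Pads are 22 mm wide; open, the fingers measure 114 mm over their backs; the gripper's body (76 mm by 85 mm) begins 54 mm behind the grasp point. The pads swing forward as they close: fully open they stand 13 mm farther back than shut.
Start: joints at [-1.22, 0.307, 1.506, -0, 1.328, -0.073], TCP at [236.433, -524.147, 250.305] pointing down, gripper open.
Joint ranges: [-3.12, 3.12], [-1.05, 2.28], [0.14, 2.33], [-1.42, 4.57], [0.1, 2.73], [-2.68, 2.68]. Speed limits (rad/s): [2.57, 2.57, 3.14, 3.14, 3.14, 3.14].

## Interface

Orientations are given as a unit quaternion [w, x, y, z].
In Python, from cell import state, snapshot, job_done gives the robot as it stands.
- The arm moves only by the tool jog_arm, never from a script. Its argument "plan" is a list of rows, each a list of 4 numbers: the shift along the tool's x, y, z each as a share of 30 cm, from -1 to 1, then the turn about the tool's z as a share of 60 degrees, from -1 to 1. A call has 1 to 8 rows; each row is the pose to reach, as a shift and turn from the pose commanded when the call began, along the tool's axes at that moment; what a row does not reach only later rows make up. A row lasts 1/12 s, in which the tool goes at most 41.7 mm and 7.16 degrees, less where a joint would pass 70% of its speed; a pose out of reach is approached as far as the arm can. A call with a number of a shift or a turn outside -1 to 1 is refused whole. A call with a gripper value outside its range is refused whole. "jaw" is the closure, from -1 (fully open) to 1 (shut), set as the call begins (left out, the last holds). The fingers move at their own pace and stop on an object; "force" is the grip in N (left out, the last holds). Time passes only in rows, so rows that repeat a pose let the fingers close. It gives the time, the measured TCP pose, the force, the opening and the grip force at its end, in the units of the state.
- state(): the state, without advancing time (a new reading comes with each control period).
- snapshot(name): name is "scene" or "top" or "wrist"; returns a dict with "frame" (400x640x3 uint8, blue, green, red), "mtx" (3x3 intrinsics, pixels), "camera_from_world" (4x4, takes a point from world to camera coordinates). Camera axes: x right, y down, z forward; pixel columns grow to the right and rows downward; lengths in mm; the calibration is good to about 2 mm. A picture is of the moment at which its call begins. There is no depth.
- job_done(): hands the job in; it is judged then, once.
The state is a dict: "t": time; "joints": joint angles; "joint_vel": joint speeds; "effort": joint torques, N m; "tool_pos": TCP position; "tool_rot": TCP orientation; "wrist_force": force on the tool from outside, world axes, zero at the start; "wrist_torque": the same for the moment, N m; "gripper_width": finger opening in mm; "finger_force": force on a finger pad.
Only numpy, scipy, OpenCV 4.12 (cv2) and the standard library are available. Lean on these libraries where they do the work, as an engineer would, in place of code of your own. Each camera call takes 0.05 s, during which the arm holds its last target. There are 200 camera calls.

## Task

Open the gate of the drying cage: raise the yellow latch bar by its red thumb stem until it just meets the rubber hood over its keeper, keep it raised while you swing the gate towards the blue hold-back arm until the bar end just meets the rubber buffer, then lower the bar fully into the hold-back's notch and let go, so that the gate stays open by itself. Feel for the hood, the lips and the buffer gently (the bar must never press on them with more than 12 N), and leave the pots, the can, the jar and the mug where they are.

Things in the scene. Friction and masses are not known exactly. Their poses are not given: they have to be found in the camera images.
- cage: green drying cage with wire walls, open at the top, 215 x 250 mm, 150 mm tall, fixed to the table; origin at the centre of its underside on the table. Its +z is up; its front with the gate faces its -x. The gate is in the plane x = -100 mm, hinged at its +y end
- gate_hinge (a point): point on the gate's vertical hinge axis at the height of the latch bar's middle (140 mm above the table), at x = -100, y = +105 mm in the cage's axes; it is fixed to the cage
- gate (a joint): gate angle in rad: 0 shut (the gate lies along the cage's -y from the hinge), grows as the free end swings out to the cage's -x (clockwise seen from above), 1.75 at most. Green frame 12 mm thick, 15 to 185 mm from the hinge axis, top 146 mm above the table. A weak spring (1 to 2 N at the thumb stem) pulls it shut from any angle
- latch (a joint): angle of the latch bar on the gate in rad: 0 level, down on its rest; positive as its free end rises (0.4 at most). It falls by its own weight (about 160 g), which takes about 1 N at the thumb stem to lift. A gripper that tilts with the bar as it turns about its pivot feels only this and the hood; one kept level drags on the tilting stem with several N more
- pivot (a point): pivot of the bar on the gate, 50 mm from the hinge axis, 140 mm above the table, axis square to the gate, on the bar's mid-line. The yellow bar, 12 mm high and 8 mm thick, runs level along the front (opening side) of the gate, its mid-plane 16 mm before the gate's mid-plane, from 38 to 225 mm from the hinge axis, its end in the keeper
- gate_post (a point): top of the gate post, 112 mm above the table, 205 mm from the hinge axis. On it the KEEPER, height set by hand, not reported: a steel lip before the bar, its top 6 to 24 mm above the resting bar's underside, and a rubber hood above the bar, 19 mm over the lip's top (7 mm more than the bar's height). The bar swings out only when above the lip. The hood yields 1 mm per 6 N, up to 8 mm
- thumb (a point): grasp point on the bar's red upright thumb stem, a round rod 14 mm thick, 54 mm tall over the bar's top, with a 20 mm cap. The point is on the rod's axis, 30 mm above the bar's top and the gate's top, 36 mm above and 110 mm out from the pivot (160 mm from the hinge axis, 16 mm before the gate). It tilts with the bar
- hinge_foot (a point): hinge foot on the table. The blue HOLD-BACK arm runs from it under the gate to a post 205 mm from the axis, set to hold the gate at 0.95 to 1.45 rad, not reported. On the post in opening direction: a lip (top 8 mm above the resting bar's underside), a notch 16 mm wide, a rubber buffer (top 50 mm above that underside; yields 1 mm per 2.5 N, up to 8 mm), 3 mm past the bar held at that angle
- bowl: grey-green bowl, 88 mm wide, 50 mm tall, loose in the cage; origin at the centre of its underside; leave it
- cup: blue cup, 66 mm wide, 70 mm tall, loose in the cage; origin at the centre of its underside; leave it
- green_bowl: blue bowl, 140 mm wide, 60 mm tall, on the banding wheel; origin at the centre of its underside; leave it
- can: blue drinks can, 66 mm wide, 115 mm tall; origin at the centre of its underside; leave it
- slip_jar: brown jar with white lid, 72 mm wide, 100 mm tall; origin at the centre of its underside; leave it
- tool_mug: white mug, 80 mm wide, 95 mm tall; origin at the centre of its underside; leave it

How it is judged:
By the outcome, as a careful person would: the job done as asked, in the order asked, and still so for the second after the job is handed in, with the robot touching nothing.
It also fails if it takes over 61 s, if anything falls off the work surface, if the arm or the gripper's body presses on something with over 40 N, if the wrist force passes 120 N, or if a joint passes its speed limit or range.

## Working session

There is one attempt and no reset: what is moved stays moved. The work goes in short steps, Python scripts to look and compute and a tool call to move; the robot and the scene stay as the last step left them, time stands still between calls to the robot, and variables do not carry over. Pictures are saved under pics/ and viewed, at most 11 in all, crops included, and the job is handed in when it is done.

Besides the shell and the picture viewer there is one more tool, called after "Call:" as name(argument=value, ...), one argument or row to a line, values as JSON. jog_arm: Moves the arm, as the interface text tells. Shift numbers are shares of 30 cm and turn numbers shares of 60 degrees, none past 1 either way. Its arguments: {"type":"object","properties":{"plan":{"type":"array"},"jaw":{"type":"number"},"force":{"type":"number"}},"required":["plan"]}

```bash
mkdir -p pics; python3 - <<'E'
from cell import state,snapshot
import cv2,numpy as np
s=state();print(s)
for n in("scene","top"):
    d=snapshot(n);cv2.imwrite(f"pics/{n}0.png",d["frame"]);print(n,d["mtx"].tolist(),np.round(d["camera_from_world"],4).tolist())
E
```

```text
{'t': 0.0, 'joints': array([-1.22045835e+00,  3.07508556e-01,  1.50768747e+00,  1.38109383e-05,
        1.32842571e+00, -7.35292364e-02]), 'joint_vel': array([ 0.00084786,  0.0001502 , -0.00175681,  0.00034123, -0.00044474,
       -0.00121624]), 'effort': array([ 8.05236436e-05, -4.57544839e+01, -2.51912266e+01,  2.62930344e-04,
        1.31601424e-02, -3.20118374e-05]), 'tool_pos': array([ 236.22361184, -523.49040423,  249.41262151]), 'tool_rot': array([-1.00576752e-03,  9.77625854e-01,  2.10348902e-01, -1.33331674e-04]), 'wrist_force': array([ 0.25780459, -0.88492188, -0.4032863 ]), 'wrist_torque': array([0.04184844, 0.04264886, 0.01187115]), 'finger_force': 0.0, 'gripper_width': 85.52641076193895}
scene [[423.5801483469565, 0.0, 317.9075867254239], [0.0, 423.5801483469565, 204.37735503886245], [0.0, 0.0, 1.0]] [[-0.5009, 0.8654, -0.0131, 312.2877], [0.5601, 0.3126, -0.7672, -261.2171], [-0.6598, -0.3917, -0.6413, 1634.4886], [0.0, 0.0, 0.0, 1.0]]
top [[414.42173957780693, 0.0, 329.69014459847654], [0.0, 414.42173957780693, 194.40415486840564], [0.0, 0.0, 1.0]] [[-0.0027, -0.9999, 0.0108, -5.2301], [-0.9883, 0.001, -0.1526, 614.6668], [0.1526, -0.0111, -0.9882, 1168.8386], [0.0, 0.0, 0.0, 1.0]]
```

View pics/scene0.png

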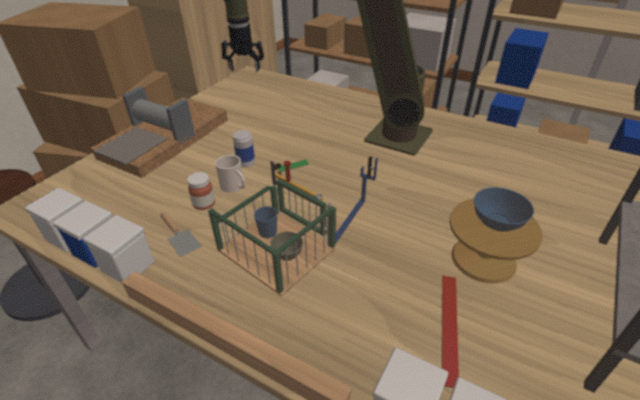

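View pics/top0.png

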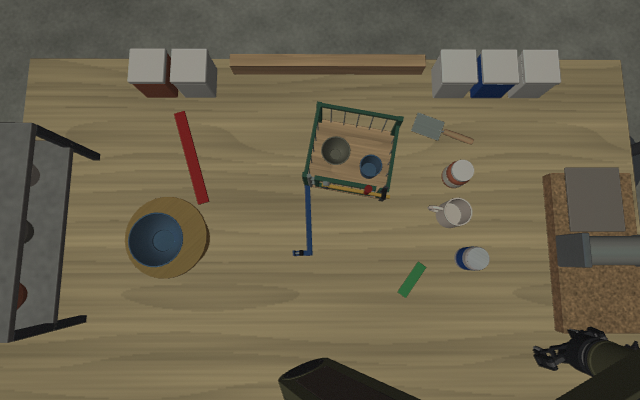

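The scene picture shows the cage at about (275,230), the red stem at about (289,172) and the hold-back running from (335,240) to (370,170). In the top view the gate runs from the hinge at about (308,180) to the keeper at about (384,197), and the hold-back post is at about (302,253). I'll enlarge both to get exact pixels.

```bash
python3 - <<'E'
import cv2,numpy as np
a=cv2.imread("pics/top0.png")[90:265,285:415];b=cv2.imread("pics/scene0.png")[145:265,255:385]
cv2.imwrite("pics/c1.png",cv2.resize(a[:,:],None,fx=3.4,fy=3.4,interpolation=2)[:595])
A=cv2.resize(b,None,fx=6,fy=6,interpolation=2)[:600];cv2.imwrite("pics/c2.png",A[:, :800])
A=cv2.resize(cv2.imread("pics/top0.png")[165:265,285:400],None,fx=6,fy=6,interpolation=2);cv2.imwrite("pics/c1.png",A)
E
```

```text
(no output)
```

View pics/c1.png

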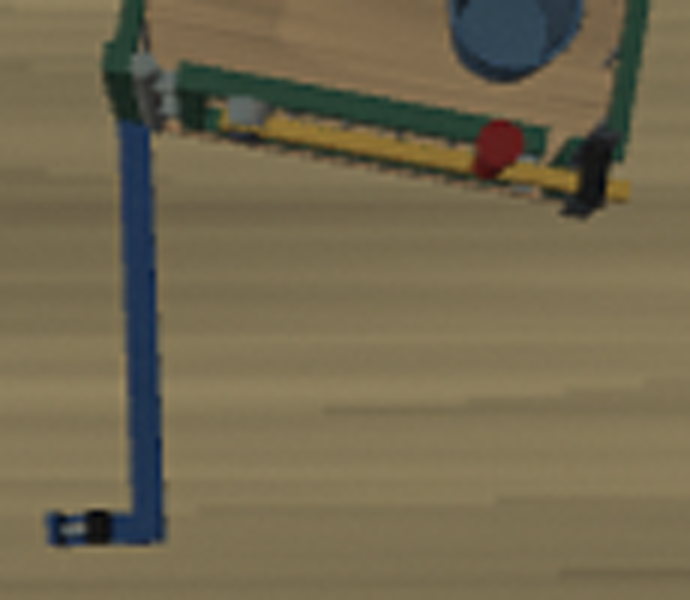

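View pics/c2.png

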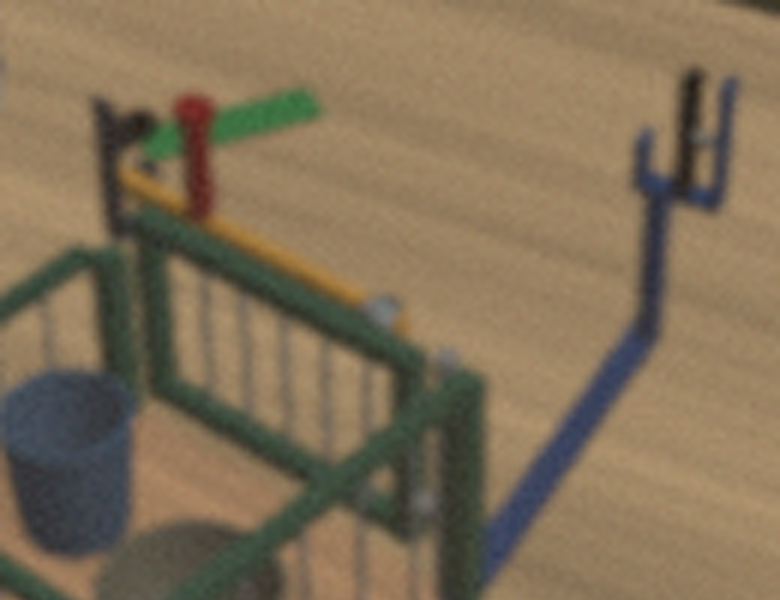

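The crops give usable pixels. In the top crop the cap is at (500,143), the knob at (247,106), the bar end at (630,190) and the buffer at (97,526). In the scene crop the cap is at (194,102), the buffer top at (692,72) and the lip top at (645,131). I'll fit the cage pose and hold angle from these.

```bash
cat > h.py <<'E'
import numpy as np
from scipy.optimize import least_squares
K={'t':np.array([[414.42,0,329.69],[0,414.42,194.40],[0,0,1]]),'s':np.array([[423.58,0,317.9],[0,423.58,204.38],[0,0,1]])}
T={'s':np.array([[-0.5009,0.8654,-0.0131,312.2877],[0.5601,0.3126,-0.7672,-261.2171],[-0.6598,-0.3917,-0.6413,1634.4886]]),
't':np.array([[-0.0027,-0.9999,0.0108,-5.2301],[-0.9883,0.001,-0.1526,614.6668],[0.1526,-0.0111,-0.9882,1168.8386]])}
def proj(c,p):
    q=K[c]@(T[c]@np.r_[p,1]);return q[:2]/q[2]
off={'t':(285,165),'s':(255,145)}
def px(c,u,v): return (np.array([u,v])+.5)/6-.5+off[c]
# p=(hx,hy,g) hinge position, gate direction angle at shut; opening is clockwise
def gp(p,a,r,n,z): # r along gate, n in front (opening side)
    g=p[2]-a; return np.array([p[0]+r*np.cos(g)+n*np.sin(g),p[1]+r*np.sin(g)-n*np.cos(g),z])
E
python3 - <<'E'
from h import *
obs=[('t',500,143,160,16,200),('s',194,102,160,16,200),('t',630,190,225,16,146),('t',180,63,15,-6,146),('t',547,128,185,-6,146),
('s',200,213,160,14,146),('s',135,205,185,-6,146),('s',423,358,15,-6,146)]
f=lambda p:np.concatenate([proj(c,gp(p,0,r,n,z))-px(c,u,v) for c,u,v,r,n,z in obs])
s=least_squares(f,[600,50,-1.7],loss='soft_l1');p=s.x;print(p,np.round(f(p).reshape(-1,2),1).tolist())
print('thumb',gp(p,0,160,16,176))
tri=lambda a,b:least_squares(lambda x:np.r_[proj('t',x)-px('t',*a),proj('s',x)-px('s',*b)],[500,0,150])
for n,a,b in(('buf',(97,524),(692,74)),('blueup',(60,527),(733,80)),('post',(148,527),(652,200)),('cap',(500,143),(194,102)),('knob',(247,106),(381,305))):
    r=tri(a,b);d=r.x[:2]-p[:2];ang=p[2]-np.arctan2(d[1],d[0])
    print(n,r.x.round(1),'err',r.cost.round(2),'rad',np.hypot(*d).round(1),'ang',ang.round(3))
E
```

```text
[645.86430804  52.08159841  -1.7323818 ] [[0.1, 0.8], [0.6, 2.8], [0.3, 0.1], [-0.3, 1.1], [0.6, 0.2], [0.2, 0.6], [-0.4, 2.0], [-0.8, 0.8]]
thumb [ 604.33141619 -103.26002156  176.        ]
buf [445.5  69.1 187.2] err 0.0 rad 201.1 ang -4.789
blueup [443.5  86.4 188.3] err 0.73 rad 205.3 ang -4.706
post [444.9  51.5 107.3] err 0.2 rad 201.0 ang 1.407
cap [ 605.3 -102.7  209.7] err 0.12 rad 160.0 ang 0.095
knob [630.8   6.1 153.5] err 0.12 rad 48.3 ang 0.154
```

Call:
jog_arm(
  plan=[
    [0.1,-0.045,0,0],
    [0.22,-0.1,0,0],
    [0.34,-0.155,0,0],
    [0.46,-0.21,0,0],
    [0.58,-0.265,0,0],
    [0.7,-0.32,0,0],
    [0.8,-0.366,0,0],
    [0.848,-0.388,0,0],
  ],
  jaw=-1,
  force=20,
)

```text
t: 0.77
tool_pos: [422.3, -309.9, 250.0]
tool_rot: [-0.001, 0.977, 0.212, 0.0]
wrist_force: [0.2, -0.1, -0.4]
gripper_width: 85.7
finger_force: 0.0
```

Call:
jog_arm(
  plan=[
    [0.1,-0.045,0,-0.11],
    [0.22,-0.1,0,-0.22],
    [0.34,-0.155,0,-0.33],
    [0.46,-0.21,0,-0.44],
    [0.58,-0.265,0,-0.55],
    [0.7,-0.32,0,-0.66],
    [0.8,-0.366,0,-0.77],
    [0.84,-0.388,0,-0.88],
  ],
)

```text
t: 1.43
tool_pos: [605.0, -100.0, 249.7]
tool_rot: [-0.0, 0.779, 0.626, 0.001]
wrist_force: [-0.3, -0.9, 0.9]
gripper_width: 85.1
finger_force: 0.0
```

```bash
cat >> h.py <<'E'
def st(w=True):
    from cell import state
    s=state();q=s['tool_rot'];yaw=np.degrees(2*np.arctan2(q[2],q[1]))
    print('t',round(s['t'],2),'pos',s['tool_pos'].round(1),'yaw',yaw.round(2),'F',s['wrist_force'].round(1),'M',s['wrist_torque'].round(2),'w',round(s['gripper_width'],1),'ff',round(float(s['finger_force']),1),'j6',s['joints'][5].round(2));return s,np.radians(yaw)
def shift(d,yaw): # world shift -> tool shares
    c,s=np.cos(yaw),np.sin(yaw);return np.round([(c*d[0]+s*d[1])/300,(s*d[0]-c*d[1])/300,-d[2]/300],4)
E
python3 - <<'E'
from h import *
from cell import snapshot
import cv2
s,y=st();print(shift(np.array([604.5,-103,250])-s['tool_pos'],y))
d=snapshot('wrist');cv2.imwrite('pics/w1.png',d['frame'])
for q in((604.5,-103,200),(604.5,-103,206),(604.5,-103,146)):
    v=d['mtx']@(d['camera_from_world']@np.r_[q,1])[:3];print(v[:2]/v[2])
np.savez('w1.npz',m=d['mtx'],T=d['camera_from_world'])
E
```

```text
t 1.43 pos [ 605.  -100.   249.7] yaw 77.58 F [-0.3 -0.9  0.9] M [-0.02 -0.   -0.02] w 85.1 ff 0.0 j6 -0.02
[-0.0103  0.0006 -0.0011]
[319.65476768 239.16073462]
[319.61128429 243.47824829]
[319.95101474 209.74603923]
```

View pics/w1.png

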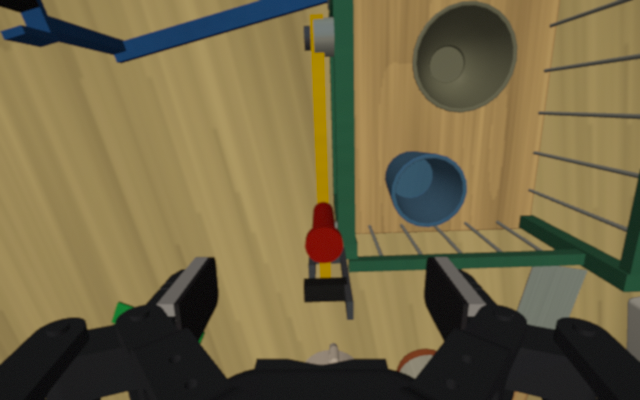

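The wrist view shows the cap at (324,242) and the yellow bar running from about (319,60) to (325,275). I'll refine the stem position and gate direction by intersecting those rays at known heights.

```bash
python3 - <<'E'
from h import *
w=np.load('w1.npz');m,T=w['m'],w['T']
def at(u,v,z):
    d=T[:3,:3].T@np.linalg.inv(m)@[u,v,1];o=-T[:3,:3].T@T[:3,3];return o+d*(z-o[2])/d[2]
for z in(200,206):print('cap',at(324,242,z).round(1))
a,b=at(318.5,60,146),at(325,274,146);print(a.round(1),b.round(1),np.degrees(np.arctan2(*(b-a)[1::-1])))
print('stem foot',at(322.5,207,146).round(1),'knob',at(321,35,146).round(1), 'gate R edge',at(331,100,146),at(343,255,146))
s,y=st()
E
```

```text
cap [ 606.4 -105.1  200. ]
cap [ 606.9 -102.7  206. ]
[624.2  -9.6 146. ] [ 597.6 -151.1  146. ] -100.6571934425427
stem foot [ 606.6 -101.5  146. ] knob [628.7   3.7 146. ] gate R edge [626.82307451 -34.14137587 146.        ] [ 613.23638756 -139.2903681   146.        ]
t 1.48 pos [605.4 -99.2 249.5] yaw 77.94 F [ 1.3  0.2 -0.1] M [-0.   -0.03 -0.04] w 85.4 ff 0.0 j6 -0.02
```

Call:
jog_arm(
  plan=[
    [-0.012,0.0046,0.05,-0.043],
    [-0.012,0.0046,0.11,-0.043],
    [-0.012,0.0046,0.17,-0.043],
    [-0.012,0.0046,0.22,-0.043],
    [-0.012,0.0046,0.245,-0.043],
    [-0.012,0.0046,0.245,-0.043],
  ],
)

```text
t: 1.98
tool_pos: [600.9, -107.6, 174.4]
tool_rot: [-0.002, 0.768, 0.64, -0.002]
wrist_force: [-0.8, -0.3, -0.6]
gripper_width: 84.9
finger_force: 0.0
```

Call:
jog_arm(
  plan=[
    [0,0,0,0],
    [0,0,0,0],
    [0,0,0,0],
    [0,0,0,0],
  ],
  jaw=0.4,
)

```text
t: 2.32
tool_pos: [603.5, -107.8, 178.0]
tool_rot: [0.001, 0.768, 0.64, 0.001]
wrist_force: [1.1, 0.5, -0.4]
gripper_width: 39.1
finger_force: 0.0
```

```bash
python3 - <<'E'
from h import *
st()
E
```

```text
t 2.32 pos [ 603.5 -107.8  178. ] yaw 79.65 F [ 1.1  0.5 -0.4] M [-0.    0.05  0.  ] w 39.1 ff 0.0 j6 -0.06
```

Call:
jog_arm(
  plan=[
    [0.013,0.008,0,-0.014],
    [0.013,0.008,0,-0.014],
    [0.013,0.008,0,-0.014],
  ],
  jaw=0.45,
)

```text
t: 2.57
tool_pos: [606.3, -103.9, 177.2]
tool_rot: [0.0, 0.763, 0.646, 0.0]
wrist_force: [-0.2, -0.1, 0.1]
gripper_width: 23.3
finger_force: 0.0
```

```bash
python3 - <<'E'
from h import *
from cell import snapshot
import cv2
st();f=snapshot('wrist')['frame'];cv2.imwrite('pics/w2.png',f)
st()
E
```

```text
t 2.57 pos [ 606.3 -103.9  177.2] yaw 80.53 F [-0.2 -0.1  0.1] M [-0.02  0.   -0.02] w 23.3 ff 0.0 j6 -0.07
t 2.62 pos [ 606.1 -103.9  177. ] yaw 80.52 F [-0.8  0.7  0.9] M [0.02 0.03 0.02] w 23.6 ff 0.0 j6 -0.07
```

View pics/w2.png

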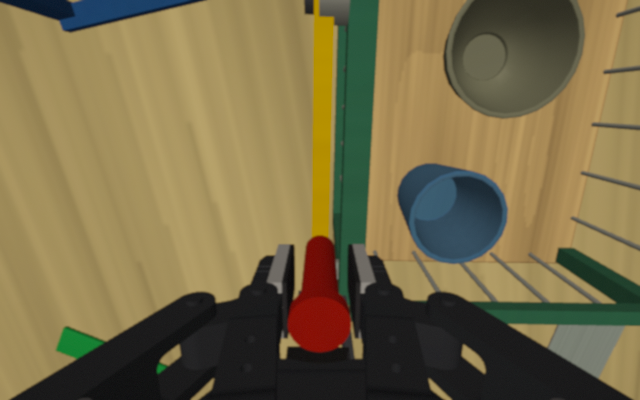

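The stem at about (320,290) sits centred between the pads (inner faces at 294 and 350), and the bar is aligned with the tool. I'll close gently.

Call:
jog_arm(
  plan=[
    [0,-0.0015,0,0],
    [0,-0.0015,0,0],
    [0,-0.0015,0,0],
    [0,-0.0015,0,0],
    [0,-0.0015,0,0],
    [0,-0.0015,0,0],
  ],
  jaw=0.8,
  force=20,
)

```text
t: 3.12
tool_pos: [605.6, -104.0, 176.9]
tool_rot: [0.0, 0.763, 0.646, 0.0]
wrist_force: [0.3, 0.3, 0.2]
gripper_width: 15.7
finger_force: 19.4
```

```bash
python3 - <<'E'
from h import *
st()
for rise in (4,6,8,9,10,11,12,13,14,16,18,20,22):
    from scipy.optimize import brentq
    a=brentq(lambda a:110*np.sin(a)+36*(np.cos(a)-1)-rise,0,.4)
    print(rise,'a',round(a,4),'inward',round(36*np.sin(a)+110*(1-np.cos(a)),2),'end rise',round(155*np.sin(a),1),'shares',round(rise/300,4),round((36*np.sin(a)+110*(1-np.cos(a)))/300,4))
E
```

```text
t 3.12 pos [ 605.6 -104.   176.9] yaw 80.5 F [0.3 0.3 0.2] M [ 0.11 -0.07 -0.01] w 15.7 ff 19.4 j6 -0.07
4 a 0.0366 inward 1.39 end rise 5.7 shares 0.0133 0.0046
6 a 0.0551 inward 2.15 end rise 8.5 shares 0.02 0.0072
8 a 0.0737 inward 2.95 end rise 11.4 shares 0.0267 0.0098
9 a 0.083 inward 3.37 end rise 12.9 shares 0.03 0.0112
10 a 0.0924 inward 3.79 end rise 14.3 shares 0.0333 0.0126
11 a 0.1019 inward 4.23 end rise 15.8 shares 0.0367 0.0141
12 a 0.1113 inward 4.68 end rise 17.2 shares 0.04 0.0156
13 a 0.1209 inward 5.14 end rise 18.7 shares 0.0433 0.0171
14 a 0.1304 inward 5.62 end rise 20.2 shares 0.0467 0.0187
16 a 0.1497 inward 6.6 end rise 23.1 shares 0.0533 0.022
18 a 0.1691 inward 7.63 end rise 26.1 shares 0.06 0.0254
20 a 0.1887 inward 8.71 end rise 29.1 shares 0.0667 0.029
22 a 0.2086 inward 9.84 end rise 32.1 shares 0.0733 0.0328
```

Gripped with no side load. Next I'll raise along the pivot arc.

Call:
jog_arm(
  plan=[
    [0.0015,0,-0.0045,0],
    [0.003,0,-0.009,0],
    [0.0046,0,-0.0133,0],
    [0.0046,0,-0.0133,0],
  ],
)

```text
t: 3.45
tool_pos: [605.7, -101.9, 180.6]
tool_rot: [-0.001, 0.763, 0.646, 0.0]
wrist_force: [1.4, 2.6, -3.4]
gripper_width: 15.5
finger_force: 19.7
```

Call:
jog_arm(
  plan=[
    [0.0013,0,-0.0034,0],
    [0.0026,0,-0.0067,0],
    [0.0026,0,-0.0067,0],
    [0.0026,0,-0.0067,0],
  ],
)

```text
t: 3.78
tool_pos: [605.7, -100.8, 182.3]
tool_rot: [-0.001, 0.763, 0.646, 0.0]
wrist_force: [2.8, 4.6, -4.7]
gripper_width: 15.6
finger_force: 19.7
```

Call:
jog_arm(
  plan=[
    [0.0013,0,-0.0034,0],
    [0.0026,0,-0.0067,0],
    [0.0026,0,-0.0067,0],
    [0.0026,0,-0.0067,0],
  ],
)

```text
t: 4.12
tool_pos: [605.8, -99.7, 184.1]
tool_rot: [-0.001, 0.763, 0.646, 0.0]
wrist_force: [3.0, 6.1, -4.6]
gripper_width: 15.3
finger_force: 19.8
```

```bash
python3 -c "
from h import *
st()"
```

```text
t 4.12 pos [605.8 -99.7 184.1] yaw 80.51 F [ 3.   6.1 -4.6] M [ 0.73 -0.36 -0.07] w 15.3 ff 19.8 j6 -0.07
```

```bash
python3 - <<'E'
from h import *
import cv2
p=[648.2,52.2,np.radians(-99.5)]
for z in (146,159,164,169,174,180,190):
    for n in(16,):
        print(z,[((proj(c,gp(p,0,205,n,z))-off[c]+.5)*6-.5).round(0).tolist() for c in 'st'])
print(((proj('s',gp(p,0,160,16,206))-off['s']+.5)*6-.5))
from cell import snapshot
a=snapshot('scene')['frame'][150:190,265:305]
cv2.imwrite('pics/c3.png',np.hstack([cv2.resize(cv2.imread('pics/scene0.png')[150:190,265:305],None,fx=10,fy=10,interpolation=2),cv2.resize(a,None,fx=10,fy=10,interpolation=2)]))
E
```

```text
146 [[133.0, 181.0], [587.0, 180.0]]
159 [[131.0, 159.0], [591.0, 176.0]]
164 [[130.0, 150.0], [592.0, 174.0]]
169 [[129.0, 141.0], [594.0, 172.0]]
174 [[128.0, 133.0], [595.0, 171.0]]
180 [[127.0, 122.0], [597.0, 169.0]]
190 [[126.0, 104.0], [601.0, 165.0]]
[195.17499964 109.67249486]
```

View pics/c3.png

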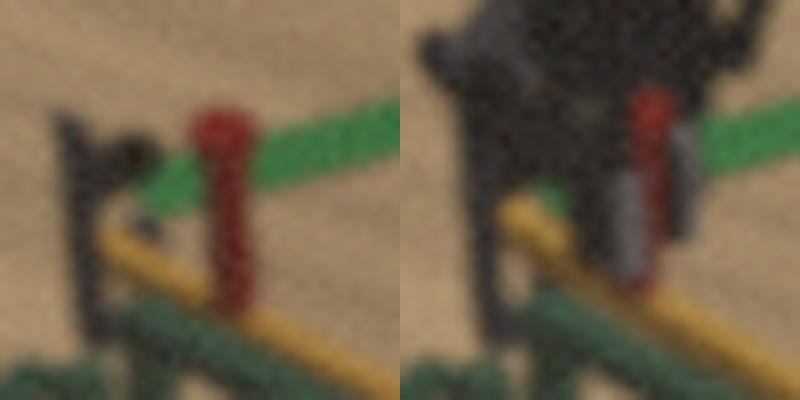

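Call:
jog_arm(
  plan=[
    [0.0027,0,-0.0017,0],
    [0.0044,0,-0.0033,0],
    [0.0044,0,-0.0033,0],
  ],
)

```text
t: 4.42
tool_pos: [606.0, -98.9, 185.3]
tool_rot: [-0.001, 0.763, 0.646, 0.0]
wrist_force: [2.7, 5.7, -4.0]
gripper_width: 15.2
finger_force: 19.7
```

The left half shows the hood's underside at about (135,188) and the bar's top at the keeper at about (110,235), so contact should be at roughly 15 mm of stem rise. In the right half the gripped bar is raised and free. I'll keep going in small steps.

Call:
jog_arm(
  plan=[
    [0.001,0,-0.0017,0],
    [0.0016,0,-0.0033,0],
    [0.0016,0,-0.0033,0],
  ],
)

```text
t: 4.67
tool_pos: [606.1, -98.3, 186.3]
tool_rot: [-0.001, 0.763, 0.646, 0.0]
wrist_force: [1.7, 5.6, -4.8]
gripper_width: 15.3
finger_force: 19.8
```

Call:
jog_arm(
  plan=[
    [0.001,0,-0.0013,0],
    [0.0016,0,-0.0025,0],
    [0.0016,0,-0.0025,0],
  ],
)

```text
t: 4.92
tool_pos: [606.1, -97.8, 187.0]
tool_rot: [-0.001, 0.763, 0.646, 0.0]
wrist_force: [3.8, 5.7, -5.0]
gripper_width: 15.4
finger_force: 19.8
```

Call:
jog_arm(
  plan=[
    [0.001,0,-0.0013,0],
    [0.0013,0,-0.0025,0],
    [0.0013,0,-0.0025,0],
  ],
)

```text
t: 5.17
tool_pos: [606.2, -97.3, 187.6]
tool_rot: [-0.001, 0.763, 0.646, 0.0]
wrist_force: [2.9, 6.0, -5.7]
gripper_width: 15.5
finger_force: 19.8
```

Call:
jog_arm(
  plan=[
    [0.001,0,-0.001,0],
    [0.001,0,-0.0017,0],
    [0.001,0,-0.0017,0],
  ],
)

```text
t: 5.42
tool_pos: [606.2, -97.0, 188.1]
tool_rot: [-0.001, 0.763, 0.646, 0.0]
wrist_force: [2.4, 6.2, -5.4]
gripper_width: 15.4
finger_force: 19.8
```

Call:
jog_arm(
  plan=[
    [0.001,0,-0.001,0],
    [0.001,0,-0.002,0],
    [0.001,0,-0.002,0],
  ],
)

```text
t: 5.67
tool_pos: [606.3, -96.6, 188.6]
tool_rot: [-0.001, 0.763, 0.646, 0.0]
wrist_force: [2.7, 6.6, -6.0]
gripper_width: 15.5
finger_force: 19.8
```

Call:
jog_arm(
  plan=[
    [0.001,0,-0.001,0],
    [0.001,0,-0.0015,0],
    [0.001,0,-0.0015,0],
  ],
)

```text
t: 5.92
tool_pos: [606.3, -96.3, 189.1]
tool_rot: [-0.001, 0.763, 0.646, 0.0]
wrist_force: [3.7, 7.0, -5.9]
gripper_width: 15.4
finger_force: 19.8
```

Call:
jog_arm(
  plan=[
    [0.001,0,-0.001,0],
    [0.001,0,-0.002,0],
    [0.001,0,-0.002,0],
  ],
)

```text
t: 6.17
tool_pos: [606.4, -96.0, 189.6]
tool_rot: [-0.001, 0.763, 0.646, 0.0]
wrist_force: [3.8, 6.0, -6.8]
gripper_width: 15.4
finger_force: 19.8
```

Call:
jog_arm(
  plan=[
    [0.001,0,-0.001,0],
    [0.001,0,-0.0015,0],
    [0.001,0,-0.0015,0],
  ],
)

```text
t: 6.42
tool_pos: [606.4, -95.6, 190.0]
tool_rot: [-0.001, 0.763, 0.646, 0.0]
wrist_force: [3.5, 5.6, -6.4]
gripper_width: 15.4
finger_force: 19.8
```

Call:
jog_arm(
  plan=[
    [0.001,0,-0.001,0],
    [0.0012,0,-0.002,0],
    [0.0012,0,-0.002,0],
  ],
)

```text
t: 6.67
tool_pos: [606.4, -95.2, 190.6]
tool_rot: [-0.001, 0.763, 0.646, 0.0]
wrist_force: [3.3, 6.3, -6.3]
gripper_width: 15.4
finger_force: 19.8
```

Call:
jog_arm(
  plan=[
    [0.001,0,-0.001,0],
    [0.001,0,-0.0015,0],
    [0.001,0,-0.0015,0],
  ],
)

```text
t: 6.92
tool_pos: [606.4, -95.1, 190.8]
tool_rot: [-0.001, 0.763, 0.646, 0.0]
wrist_force: [3.2, 6.6, -8.4]
gripper_width: 15.0
finger_force: 19.9
```

Call:
jog_arm(
  plan=[
    [0.0004,0,-0.001,0],
    [0.0004,0,-0.001,0],
    [0.0004,0,-0.001,0],
  ],
)

```text
t: 7.17
tool_pos: [606.4, -95.1, 190.9]
tool_rot: [-0.001, 0.763, 0.646, 0.0]
wrist_force: [3.9, 4.8, -9.0]
gripper_width: 15.2
finger_force: 19.9
```

Contact: the force on z stepped from −6.3 to −9 N and the tool stopped rising, so the hood is met with about 2 N. Now I'll work out the swing numbers.

```bash
python3 - <<'E'
from h import *
v=np.array([-154.4,-16])
for d in (.5,1,1.5,2,3,4.5,6,7.5,9,10.5,12,13.5,15):
    a=np.radians(d);R=np.array([[np.cos(a),-np.sin(a)],[np.sin(a),np.cos(a)]])
    print(d,((R@v-v)/300).round(4),round(d/60,4))
E
```

```text
0.5 [ 0.0005 -0.0045] 0.0083
1 [ 0.001 -0.009] 0.0167
1.5 [ 0.0016 -0.0135] 0.025
2 [ 0.0022 -0.0179] 0.0333
3 [ 0.0035 -0.0269] 0.05
4.5 [ 0.0058 -0.0402] 0.075
6 [ 0.0084 -0.0535] 0.1
7.5 [ 0.0114 -0.0667] 0.125
9 [ 0.0147 -0.0799] 0.15
10.5 [ 0.0183 -0.0929] 0.175
12 [ 0.0223 -0.1058] 0.2
13.5 [ 0.0267 -0.1187] 0.225
15 [ 0.0313 -0.1314] 0.25
```

Call:
jog_arm(
  plan=[
    [-0.0004,0,0.002,0],
    [-0.0004,0,0.002,0],
  ],
)

```text
t: 7.33
tool_pos: [606.4, -95.2, 190.6]
tool_rot: [-0.001, 0.763, 0.646, 0.0]
wrist_force: [2.5, 6.5, -6.5]
gripper_width: 15.6
finger_force: 19.8
```

Call:
jog_arm(
  plan=[
    [0.0005,-0.0045,0,0.0083],
    [0.001,-0.009,0,0.0167],
    [0.0016,-0.0135,0,0.025],
    [0.0022,-0.0179,0,0.0333],
    [0.0035,-0.0269,0,0.05],
    [0.0058,-0.0402,0,0.075],
    [0.0084,-0.0535,0,0.1],
    [0.0084,-0.0535,0,0.1],
  ],
)

```text
t: 8.0
tool_pos: [590.5, -89.5, 190.6]
tool_rot: [-0.002, 0.796, 0.605, 0.0]
wrist_force: [4.0, 6.5, -8.0]
gripper_width: 15.2
finger_force: 19.8
```

```bash
cat >> h.py <<'E'
def rad():
    s,y=st();R=lambda f:(np.cos(y)*f[0]+np.sin(y)*f[1],np.sin(y)*f[0]-np.cos(y)*f[1])
    print('tool-frame F x,y',np.round(R(s['wrist_force']),1),'opened deg',round(80.5-np.degrees(y),1));return s,y
E
python3 -c "
from h import *
rad()"
```

```text
t 8.0 pos [590.5 -89.5 190.6] yaw 74.44 F [ 4.   6.5 -8. ] M [ 0.77 -0.51 -0.04] w 15.2 ff 19.8 j6 0.05
tool-frame F x,y [7.4 2.1] opened deg 6.1
```

Call:
jog_arm(
  plan=[
    [0.0018,-0.0135,0,0.025],
    [0.0038,-0.0269,0,0.05],
    [0.006,-0.0402,0,0.075],
    [0.0088,-0.0535,0,0.1],
    [0.012,-0.0667,0,0.125],
    [0.0155,-0.0799,0,0.15],
    [0.02,-0.0929,0,0.175],
    [0.024,-0.1058,0,0.2],
  ],
)

```text
t: 8.67
tool_pos: [563.5, -74.4, 191.0]
tool_rot: [-0.001, 0.855, 0.518, 0.001]
wrist_force: [6.6, 6.6, -8.7]
gripper_width: 15.1
finger_force: 19.9
```

```bash
python3 -c "
from h import *
rad()"
```

```text
t 8.67 pos [563.5 -74.4 191. ] yaw 62.43 F [ 6.6  6.6 -8.7] M [ 0.85 -0.8  -0.04] w 15.1 ff 19.9 j6 0.27
tool-frame F x,y [8.9 2.8] opened deg 18.1
```

Call:
jog_arm(
  plan=[
    [0.003,-0.0135,0,0.025],
    [0.006,-0.0269,0,0.05],
    [0.009,-0.0402,0,0.075],
    [0.012,-0.0535,0,0.1],
    [0.015,-0.0667,0,0.125],
    [0.019,-0.0799,0,0.15],
    [0.0235,-0.0929,0,0.175],
    [0.028,-0.1058,0,0.2],
  ],
)

```text
t: 9.33
tool_pos: [539.7, -53.4, 191.6]
tool_rot: [0.0, 0.905, 0.426, 0.001]
wrist_force: [5.4, 3.0, -6.7]
gripper_width: 15.5
finger_force: 19.8
```

```bash
python3 -c "
from h import *
rad()"
```

```text
t 9.33 pos [539.7 -53.4 191.6] yaw 50.43 F [ 5.4  3.  -6.7] M [ 0.46 -0.69 -0.02] w 15.5 ff 19.8 j6 0.51
tool-frame F x,y [5.7 2.3] opened deg 30.1
```

Call:
jog_arm(
  plan=[
    [0.002,-0.0135,0,0.025],
    [0.0045,-0.0269,0,0.05],
    [0.007,-0.0402,0,0.075],
    [0.01,-0.0535,0,0.1],
    [0.013,-0.0667,0,0.125],
    [0.017,-0.0799,0,0.15],
    [0.021,-0.0929,0,0.175],
    [0.0255,-0.1058,0,0.2],
  ],
)

```text
t: 10.0
tool_pos: [520.4, -28.0, 191.9]
tool_rot: [0.001, 0.944, 0.329, 0.002]
wrist_force: [5.1, 2.7, -5.9]
gripper_width: 15.3
finger_force: 19.8
```

```bash
python3 -c "
from h import *
rad()"
```

```text
t 10.0 pos [520.4 -28.  191.9] yaw 38.43 F [ 5.1  2.7 -5.9] M [ 0.24 -0.68  0.  ] w 15.3 ff 19.8 j6 0.77
tool-frame F x,y [5.7 1. ] opened deg 42.1
```

Call:
jog_arm(
  plan=[
    [0.002,-0.0135,0,0.025],
    [0.004,-0.0269,0,0.05],
    [0.0065,-0.0402,0,0.075],
    [0.0095,-0.0535,0,0.1],
    [0.0125,-0.0667,0,0.125],
    [0.016,-0.0799,0,0.15],
    [0.02,-0.0929,0,0.175],
    [0.0245,-0.1058,0,0.2],
  ],
)

```text
t: 10.67
tool_pos: [506.7, 1.0, 192.1]
tool_rot: [0.001, 0.974, 0.229, 0.002]
wrist_force: [6.6, -0.2, -5.8]
gripper_width: 15.3
finger_force: 19.8
```

```bash
python3 - <<'E'
from h import *
s,y=rad()
import cv2
from cell import snapshot
P=np.array([[606.4,-95.2],[590.5,-89.5],[563.5,-74.4],[539.7,-53.4],[520.4,-28.0],s['tool_pos'][:2]])
r=least_squares(lambda q:np.hypot(*(P-q[:2]).T)-155.2,[648,52]);print('hinge fit',r.x,r.fun.round(1))
f=snapshot('top')['frame'];cv2.imwrite('pics/t2.png',cv2.resize(f[165:275,270:400],None,fx=6,fy=5.4,interpolation=2)[:600])
E
```

```text
t 10.67 pos [506.7   1.  192.1] yaw 26.43 F [ 6.6 -0.2 -5.8] M [ 0.05 -0.59 -0.01] w 15.3 ff 19.8 j6 1.03
tool-frame F x,y [5.8 3.1] opened deg 54.1
hinge fit [652.99001461  52.64125709] [-0.2  0.1  0.2 -0.  -0.  -0.1]
```

View pics/t2.png

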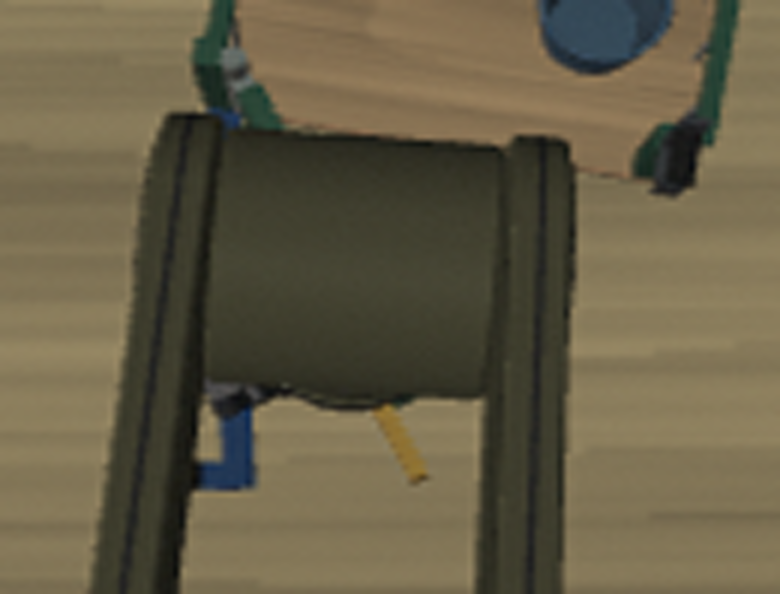

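The gate follows: the bar end is at about (417,478), short of the hold-back post at about (225,470). The fitted radius matches to 0.2 mm. I'll continue and then feel slowly.

Call:
jog_arm(
  plan=[
    [0.002,-0.0135,0,0.025],
    [0.004,-0.0269,0,0.05],
    [0.0065,-0.0402,0,0.075],
    [0.0095,-0.0535,0,0.1],
    [0.0125,-0.0667,0,0.125],
    [0.016,-0.0799,0,0.15],
    [0.016,-0.0799,0,0.15],
    [0.016,-0.0799,0,0.15],
  ],
)

```text
t: 11.38
tool_pos: [500.4, 24.4, 192.1]
tool_rot: [0.001, 0.988, 0.152, 0.002]
wrist_force: [6.1, -0.7, -5.5]
gripper_width: 14.8
finger_force: 19.8
```

Call:
jog_arm(
  plan=[
    [0.0012,-0.009,0,0.0167],
    [0.0025,-0.0179,0,0.0333],
    [0.004,-0.0269,0,0.05],
    [0.004,-0.0269,0,0.05],
    [0.004,-0.0269,0,0.05],
  ],
)

```text
t: 11.8
tool_pos: [499.2, 32.3, 192.1]
tool_rot: [0.001, 0.992, 0.126, 0.002]
wrist_force: [5.7, -1.1, -5.9]
gripper_width: 15.6
finger_force: 19.8
```

```bash
python3 -c "
from h import *
rad()"
```

```text
t 11.8 pos [499.2  32.3 192.1] yaw 14.52 F [ 5.7 -1.1 -5.9] M [-0.07 -0.57  0.  ] w 15.6 ff 19.8 j6 1.3
tool-frame F x,y [5.3 2.5] opened deg 66.0
```

Call:
jog_arm(
  plan=[
    [0.0006,-0.0045,0,0.0083],
    [0.0012,-0.009,0,0.0167],
    [0.0018,-0.0135,0,0.025],
    [0.0018,-0.0135,0,0.025],
  ],
)

```text
t: 12.13
tool_pos: [498.7, 36.3, 192.1]
tool_rot: [0.001, 0.994, 0.113, 0.002]
wrist_force: [5.9, 0.0, -5.3]
gripper_width: 15.7
finger_force: 19.8
```

Call:
jog_arm(
  plan=[
    [0.0006,-0.0045,0,0.0083],
    [0.0012,-0.009,0,0.0167],
    [0.0012,-0.009,0,0.0167],
  ],
)

```text
t: 12.38
tool_pos: [498.5, 39.0, 192.1]
tool_rot: [0.001, 0.995, 0.104, 0.002]
wrist_force: [5.5, -0.9, -5.7]
gripper_width: 15.5
finger_force: 19.8
```

Call:
jog_arm(
  plan=[
    [0.0006,-0.0045,0,0.0083],
    [0.0012,-0.009,0,0.0167],
    [0.0012,-0.009,0,0.0167],
  ],
)

```text
t: 12.63
tool_pos: [498.2, 41.7, 192.1]
tool_rot: [0.001, 0.995, 0.096, 0.002]
wrist_force: [5.5, -0.8, -6.0]
gripper_width: 15.6
finger_force: 19.8
```

Call:
jog_arm(
  plan=[
    [0.0006,-0.0045,0,0.0083],
    [0.0006,-0.0045,0,0.0083],
  ],
)

```text
t: 12.8
tool_pos: [498.2, 43.0, 192.1]
tool_rot: [0.001, 0.996, 0.091, 0.002]
wrist_force: [5.6, -1.4, -5.5]
gripper_width: 15.3
finger_force: 19.8
```

```bash
python3 - <<'E'
from h import *
rad()
import cv2
from cell import snapshot
f=snapshot('scene')['frame'];cv2.imwrite('pics/s2.png',cv2.resize(f[130:220,310:430],None,fx=6,fy=6,interpolation=2))
E
```

```text
t 12.8 pos [498.2  43.  192.1] yaw 10.49 F [ 5.6 -1.4 -5.5] M [-0.08 -0.64  0.01] w 15.3 ff 19.8 j6 1.39
tool-frame F x,y [5.2 2.4] opened deg 70.0
```

View pics/s2.png

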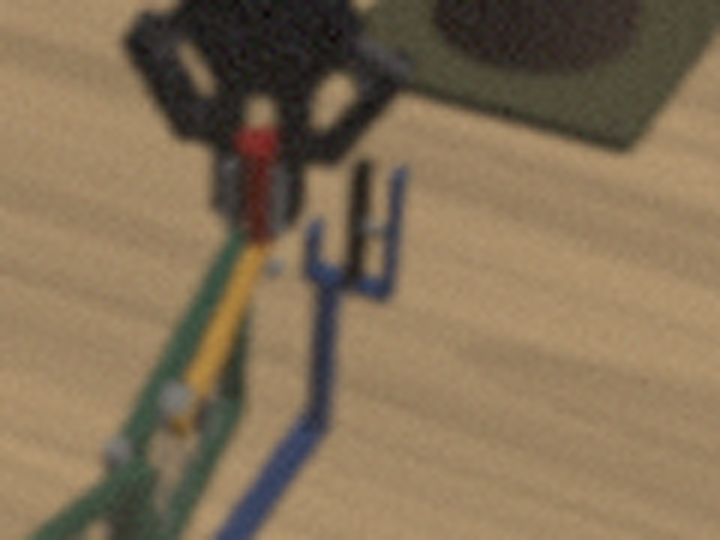

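The bar, seen from (185,410) to (258,240), extrapolates to about x=288 at the post, with the lip at x≈315 and the buffer face at x≈352. That leaves about 8° before contact.

Call:
jog_arm(
  plan=[
    [0.0006,-0.0045,0,0.0083],
    [0.0012,-0.009,0,0.0167],
    [0.0018,-0.0135,0,0.025],
    [0.0024,-0.0179,0,0.0333],
    [0.0024,-0.0179,0,0.0333],
  ],
)

```text
t: 13.27
tool_pos: [497.9, 48.4, 192.1]
tool_rot: [0.001, 0.997, 0.074, 0.002]
wrist_force: [5.8, -2.0, -5.3]
gripper_width: 15.5
finger_force: 19.8
```

Call:
jog_arm(
  plan=[
    [0.0006,-0.0045,0,0.0083],
    [0.0012,-0.009,0,0.0167],
    [0.0012,-0.009,0,0.0167],
  ],
)

```text
t: 13.52
tool_pos: [497.9, 51.1, 192.1]
tool_rot: [0.001, 0.998, 0.065, 0.002]
wrist_force: [5.2, -1.9, -5.6]
gripper_width: 15.5
finger_force: 19.8
```

Call:
jog_arm(
  plan=[
    [0.0005,-0.0036,0,0.0067],
    [0.0005,-0.0036,0,0.0067],
    [0.0005,-0.0036,0,0.0067],
  ],
)

```text
t: 13.77
tool_pos: [497.8, 52.1, 192.1]
tool_rot: [0.001, 0.998, 0.062, 0.002]
wrist_force: [5.4, -2.5, -6.1]
gripper_width: 15.0
finger_force: 19.8
```

Call:
jog_arm(
  plan=[
    [0.0005,-0.0036,0,0.0067],
    [0.0005,-0.0036,0,0.0067],
    [0.0005,-0.0036,0,0.0067],
  ],
)

```text
t: 14.02
tool_pos: [497.8, 53.1, 192.1]
tool_rot: [0.001, 0.998, 0.058, 0.002]
wrist_force: [5.5, -1.6, -6.1]
gripper_width: 15.3
finger_force: 19.8
```

Call:
jog_arm(
  plan=[
    [0.0005,-0.0045,0,0.0083],
    [0.0005,-0.0045,0,0.0083],
    [0.0005,-0.0045,0,0.0083],
  ],
)

```text
t: 14.27
tool_pos: [497.8, 54.5, 192.1]
tool_rot: [0.001, 0.999, 0.054, 0.002]
wrist_force: [5.7, -0.8, -6.1]
gripper_width: 15.4
finger_force: 19.8
```

Call:
jog_arm(
  plan=[
    [0.0005,-0.0036,0,0.0067],
    [0.0005,-0.0036,0,0.0067],
    [0.0005,-0.0036,0,0.0067],
  ],
)

```text
t: 14.52
tool_pos: [497.8, 55.6, 192.1]
tool_rot: [0.001, 0.999, 0.051, 0.002]
wrist_force: [4.8, -1.2, -5.9]
gripper_width: 15.3
finger_force: 19.8
```

Opened to 74.7° with no contact yet.

Call:
jog_arm(
  plan=[
    [0.0005,-0.0045,0,0.0083],
    [0.0005,-0.0045,0,0.0083],
    [0.0005,-0.0045,0,0.0083],
  ],
)

```text
t: 14.77
tool_pos: [497.9, 56.9, 192.1]
tool_rot: [0.001, 0.999, 0.046, 0.002]
wrist_force: [5.8, -1.9, -6.0]
gripper_width: 15.3
finger_force: 19.8
```

Call:
jog_arm(
  plan=[
    [0.0005,-0.0036,0,0.0067],
    [0.0005,-0.0036,0,0.0067],
    [0.0005,-0.0036,0,0.0067],
  ],
)

```text
t: 15.02
tool_pos: [497.9, 58.0, 192.1]
tool_rot: [0.001, 0.999, 0.043, 0.002]
wrist_force: [4.7, -0.8, -5.0]
gripper_width: 15.9
finger_force: 19.8
```

Call:
jog_arm(
  plan=[
    [0.0005,-0.0045,0,0.0083],
    [0.0005,-0.0045,0,0.0083],
    [0.0005,-0.0045,0,0.0083],
  ],
)

```text
t: 15.27
tool_pos: [498.0, 59.3, 192.1]
tool_rot: [0.001, 0.999, 0.038, 0.002]
wrist_force: [5.3, -2.5, -5.0]
gripper_width: 15.3
finger_force: 19.8
```

Call:
jog_arm(
  plan=[
    [0.0005,-0.0036,0,0.0067],
    [0.0005,-0.0036,0,0.0067],
    [0.0005,-0.0036,0,0.0067],
  ],
)

```text
t: 15.52
tool_pos: [498.0, 60.4, 192.1]
tool_rot: [0.001, 0.999, 0.035, 0.002]
wrist_force: [5.3, -2.3, -6.1]
gripper_width: 15.7
finger_force: 19.8
```

Call:
jog_arm(
  plan=[
    [0.0005,-0.0036,0,0.0067],
    [0.0005,-0.0036,0,0.0067],
    [0.0005,-0.0036,0,0.0067],
  ],
)

```text
t: 15.77
tool_pos: [498.0, 61.5, 192.0]
tool_rot: [0.001, 1.0, 0.031, 0.002]
wrist_force: [5.7, -0.9, -5.1]
gripper_width: 15.4
finger_force: 19.8
```

Call:
jog_arm(
  plan=[
    [0.0005,-0.0036,0,0.0067],
    [0.0005,-0.0036,0,0.0067],
    [0.0005,-0.0036,0,0.0067],
  ],
)

```text
t: 16.02
tool_pos: [498.1, 62.5, 192.0]
tool_rot: [0.001, 1.0, 0.028, 0.002]
wrist_force: [5.3, -1.2, -5.9]
gripper_width: 15.6
finger_force: 19.8
```

Call:
jog_arm(
  plan=[
    [0.0005,-0.0036,0,0.0067],
    [0.0005,-0.0036,0,0.0067],
    [0.0005,-0.0036,0,0.0067],
  ],
)

```text
t: 16.27
tool_pos: [498.2, 63.6, 192.0]
tool_rot: [0.001, 1.0, 0.024, 0.002]
wrist_force: [5.5, -1.8, -5.8]
gripper_width: 15.3
finger_force: 19.8
```

Call:
jog_arm(
  plan=[
    [0.0005,-0.0036,0,0.0067],
    [0.0005,-0.0036,0,0.0067],
    [0.0005,-0.0036,0,0.0067],
  ],
)

```text
t: 16.52
tool_pos: [498.3, 64.5, 192.0]
tool_rot: [0.002, 1.0, 0.021, 0.002]
wrist_force: [5.1, -2.3, -4.7]
gripper_width: 15.3
finger_force: 19.8
```

Call:
jog_arm(
  plan=[
    [0.0005,-0.0036,0,0.0067],
    [0.0005,-0.0036,0,0.0067],
    [0.0005,-0.0036,0,0.0067],
  ],
)

```text
t: 16.77
tool_pos: [498.3, 65.0, 192.0]
tool_rot: [0.002, 1.0, 0.018, 0.002]
wrist_force: [4.7, -4.7, -5.7]
gripper_width: 15.1
finger_force: 19.9
```

Call:
jog_arm(
  plan=[
    [0.0003,-0.0027,0,0.005],
    [0.0003,-0.0027,0,0.005],
    [0.0003,-0.0027,0,0.005],
  ],
)

```text
t: 17.02
tool_pos: [498.3, 65.4, 192.0]
tool_rot: [0.003, 1.0, 0.015, 0.002]
wrist_force: [6.0, -6.3, -4.9]
gripper_width: 15.2
finger_force: 19.9
```

Contact with the buffer: the y force went from −2 to −6 N, so about 3–4 N at the buffer. I'll ease off a touch and lower along the arc in stages.

Call:
jog_arm(
  plan=[
    [-0.0003,0.0027,0,-0.005],
    [-0.0005,0.0045,0,-0.0083],
    [-0.0005,0.0045,0,-0.0083],
  ],
)

```text
t: 17.27
tool_pos: [498.3, 64.7, 192.0]
tool_rot: [0.002, 1.0, 0.019, 0.002]
wrist_force: [5.6, -3.6, -6.0]
gripper_width: 15.6
finger_force: 19.9
```

Call:
jog_arm(
  plan=[
    [-0.0025,0,0.005,0],
    [-0.005,0,0.01,0],
    [-0.0075,0,0.015,0],
    [-0.01,0,0.02,0],
    [-0.01,0,0.02,0],
  ],
)

```text
t: 17.68
tool_pos: [493.9, 65.0, 185.8]
tool_rot: [0.002, 1.0, 0.019, 0.001]
wrist_force: [3.9, -4.5, -3.6]
gripper_width: 15.0
finger_force: 19.8
```

```bash
python3 -c "
from h import *
rad()"
```

```text
t 17.68 pos [493.9  65.  185.8] yaw 2.2 F [ 3.9 -4.5 -3.6] M [-0.63 -0.3  -0.07] w 15.0 ff 19.8 j6 1.58
tool-frame F x,y [3.7 4.6] opened deg 78.3
```

Call:
jog_arm(
  plan=[
    [-0.0005,0.0045,0,-0.0083],
    [-0.0005,0.0045,0,-0.0083],
    [-0.0025,0.0045,0.005,-0.0083],
    [-0.0045,0.0045,0.01,-0.0083],
    [-0.0045,0.0045,0.01,-0.0083],
  ],
)

```text
t: 18.1
tool_pos: [491.6, 64.9, 182.4]
tool_rot: [0.0, 1.0, 0.023, -0.0]
wrist_force: [2.1, -3.8, -2.0]
gripper_width: 14.6
finger_force: 19.7
```

Call:
jog_arm(
  plan=[
    [-0.001,0,0.003,0],
    [-0.002,0,0.005,0],
    [-0.002,0,0.005,0],
  ],
)

```text
t: 18.35
tool_pos: [490.8, 65.0, 181.1]
tool_rot: [0.0, 1.0, 0.023, -0.001]
wrist_force: [0.3, -3.8, -0.8]
gripper_width: 15.5
finger_force: 19.7
```

```bash
python3 -c "
from h import *
rad()"
```

```text
t 18.35 pos [490.8  65.  181.1] yaw 2.69 F [ 0.3 -3.8 -0.8] M [-0.66  0.01 -0.1 ] w 15.5 ff 19.7 j6 1.57
tool-frame F x,y [0.2 3.8] opened deg 77.8
```

Call:
jog_arm(
  plan=[
    [0,0.002,0,-0.004],
    [0,0.004,0,-0.008],
    [-0.001,0.004,0.003,-0.008],
    [-0.0025,0.004,0.006,-0.008],
    [-0.0025,0.004,0.006,-0.008],
  ],
)

```text
t: 18.77
tool_pos: [489.6, 64.3, 178.9]
tool_rot: [-0.0, 1.0, 0.028, -0.001]
wrist_force: [-3.4, -2.3, 0.9]
gripper_width: 14.9
finger_force: 19.6
```

```bash
python3 -c "
from h import *
rad()"
```

```text
t 18.77 pos [489.6  64.3 178.9] yaw 3.16 F [-3.4 -2.3  0.9] M [-0.26  0.36 -0.1 ] w 14.9 ff 19.6 j6 1.56
tool-frame F x,y [-3.5  2.1] opened deg 77.3
```

Call:
jog_arm(
  plan=[
    [0,0,0.002,0],
    [0,0,0.0045,0],
    [0,0,0.0045,0],
  ],
)

```text
t: 19.02
tool_pos: [488.8, 64.3, 177.5]
tool_rot: [-0.0, 1.0, 0.028, -0.002]
wrist_force: [-6.2, -1.9, 2.0]
gripper_width: 15.2
finger_force: 19.5
```

Call:
jog_arm(
  plan=[
    [0,0,0.001,0],
    [0,0,0.002,0],
    [0,0,0.002,0],
  ],
)

```text
t: 19.27
tool_pos: [488.5, 64.3, 176.9]
tool_rot: [-0.0, 1.0, 0.028, -0.002]
wrist_force: [-5.3, -1.6, 2.6]
gripper_width: 15.2
finger_force: 19.5
```

```bash
python3 -c "
from h import *
rad()"
```

```text
t 19.27 pos [488.5  64.3 176.9] yaw 3.16 F [-5.3 -1.6  2.6] M [-0.26  0.78 -0.1 ] w 15.2 ff 19.5 j6 1.56
tool-frame F x,y [-5.4  1.3] opened deg 77.3
```

Call:
jog_arm(
  plan=[
    [0,0,0.0015,0],
    [0,0,0.0025,0],
    [0,0,0.0025,0],
  ],
)

```text
t: 19.52
tool_pos: [488.5, 64.3, 176.8]
tool_rot: [-0.0, 1.0, 0.028, -0.002]
wrist_force: [-8.3, -2.2, 6.0]
gripper_width: 15.3
finger_force: 19.4
```

```bash
python3 - <<'E'
from h import *
rad()
import cv2
from cell import snapshot
a=snapshot('scene')['frame'][130:220,310:410];b=snapshot('wrist')['frame'];cv2.imwrite('pics/c5.png',np.vstack([cv2.resize(a,(400,360),interpolation=2),cv2.resize(b[:240],(400,150))]) if 0 else np.hstack([cv2.resize(a,(400,360),interpolation=2),cv2.resize(b,None,fx=.62,fy=.9)]))
E
```

```text
t 19.52 pos [488.5  64.3 176.8] yaw 3.16 F [-8.3 -2.2  6. ] M [-0.22  0.98 -0.05] w 15.3 ff 19.4 j6 1.56
tool-frame F x,y [-8.5  1.7] opened deg 77.3
```

View pics/c5.png

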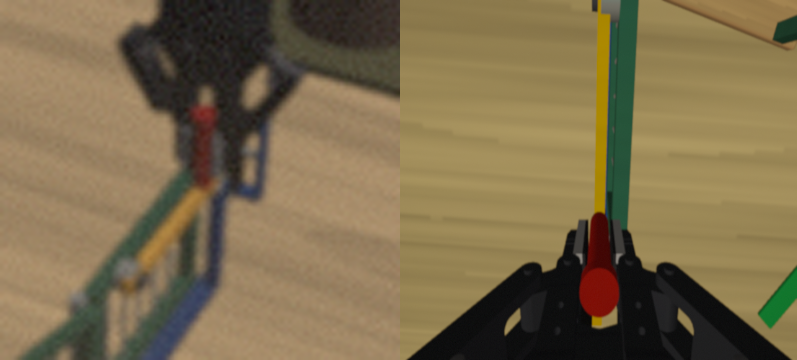

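The bar is down on its rest: z stopped at 176.8 as at the start, with the force rising, and the pictures show the bar level and inside the hold-back. I'll relieve the load, then let the gate back gently onto the lip before releasing so it doesn't snap against it.

Call:
jog_arm(
  plan=[
    [0.001,0,-0.0025,0],
    [0.001,0.0045,-0.0025,-0.0083],
    [0.0005,0.009,-0.0025,-0.0167],
    [0.0005,0.009,-0.0025,-0.0167],
  ],
)

```text
t: 19.95
tool_pos: [488.3, 61.5, 176.9]
tool_rot: [-0.0, 0.999, 0.037, -0.003]
wrist_force: [-7.5, -0.8, 3.0]
gripper_width: 15.1
finger_force: 19.6
```

Call:
jog_arm(
  plan=[
    [-0.0003,0.0027,0,-0.005],
    [-0.0003,0.0027,0,-0.005],
    [-0.0003,0.0027,0,-0.005],
  ],
)

```text
t: 20.2
tool_pos: [488.2, 60.8, 176.9]
tool_rot: [-0.0, 0.999, 0.039, -0.003]
wrist_force: [-6.6, -1.1, 3.5]
gripper_width: 15.5
finger_force: 19.6
```

```bash
python3 -c "
from h import *
rad()"
```

```text
t 20.2 pos [488.2  60.8 176.9] yaw 4.46 F [-6.6 -1.1  3.5] M [-0.24  0.91 -0.07] w 15.5 ff 19.6 j6 1.53
tool-frame F x,y [-6.6  0.6] opened deg 76.0
```

Call:
jog_arm(
  plan=[
    [0,0.0027,0,-0.005],
    [0,0.0027,0,-0.005],
    [0,0.0027,0,-0.005],
  ],
)

```text
t: 20.45
tool_pos: [488.2, 60.0, 176.9]
tool_rot: [-0.0, 0.999, 0.042, -0.003]
wrist_force: [-8.1, -1.4, 2.8]
gripper_width: 15.3
finger_force: 19.6
```

Call:
jog_arm(
  plan=[
    [0,0.0027,0,-0.005],
    [0,0.0027,0,-0.005],
    [0,0.0027,0,-0.005],
  ],
)

```text
t: 20.7
tool_pos: [488.2, 59.2, 176.9]
tool_rot: [-0.0, 0.999, 0.044, -0.003]
wrist_force: [-7.6, -1.8, 3.8]
gripper_width: 15.5
finger_force: 19.6
```

Call:
jog_arm(
  plan=[
    [0,0.0015,0,-0.0028],
    [0,0.0015,0,-0.0028],
    [0,0.0015,0,-0.0028],
  ],
)

```text
t: 20.95
tool_pos: [488.2, 58.8, 176.9]
tool_rot: [-0.0, 0.999, 0.046, -0.003]
wrist_force: [-7.5, -2.5, 3.9]
gripper_width: 15.3
finger_force: 19.6
```

Call:
jog_arm(
  plan=[
    [0,0.0015,0,-0.0028],
    [0,0.0015,0,-0.0028],
    [0,0.0015,0,-0.0028],
  ],
)

```text
t: 21.2
tool_pos: [488.1, 58.3, 176.9]
tool_rot: [-0.0, 0.999, 0.047, -0.003]
wrist_force: [-8.5, -2.7, 3.5]
gripper_width: 15.1
finger_force: 19.6
```

Call:
jog_arm(
  plan=[
    [0,0.0015,0,-0.0028],
    [0,0.0015,0,-0.0028],
    [0,0.0015,0,-0.0028],
  ],
)

```text
t: 21.45
tool_pos: [488.1, 58.0, 176.9]
tool_rot: [-0.0, 0.999, 0.049, -0.003]
wrist_force: [-7.6, -1.7, 4.0]
gripper_width: 15.5
finger_force: 19.6
```

Call:
jog_arm(
  plan=[
    [0,0.001,0,-0.0019],
    [0,0.001,0,-0.0019],
    [0,0.001,0,-0.0019],
  ],
)

```text
t: 21.7
tool_pos: [488.1, 58.0, 176.8]
tool_rot: [-0.001, 0.999, 0.05, -0.003]
wrist_force: [-7.9, -0.7, 3.7]
gripper_width: 15.4
finger_force: 19.6
```

The bar now rests on the lip: y stopped at 58.0 and the force reversed slightly. Releasing.

Call:
jog_arm(
  plan=[
    [0,0,0,0],
    [0,0,0,0],
    [0,0,0,0],
    [0,0,0,0],
    [0,0,0,0],
  ],
  jaw=0,
)

```text
t: 22.12
tool_pos: [492.0, 57.5, 177.6]
tool_rot: [-0.0, 0.999, 0.05, 0.001]
wrist_force: [0.3, -0.2, -0.2]
gripper_width: 42.7
finger_force: 0.0
```

```bash
python3 -c "
from h import *
rad()"
```

```text
t 22.12 pos [492.   57.5 177.6] yaw 5.68 F [ 0.3 -0.2 -0.2] M [0.01 0.01 0.02] w 42.7 ff 0.0 j6 1.5
tool-frame F x,y [0.3 0.2] opened deg 74.8
```

Call:
jog_arm(
  plan=[
    [0,0,-0.03,0],
    [0,0,-0.08,0],
    [0,0,-0.15,0],
    [0,0,-0.25,0],
    [0,0,-0.35,0],
    [0,0,-0.42,0],
    [0,0,-0.45,0],
    [0,0,-0.45,0],
  ],
)

```text
t: 22.78
tool_pos: [492.8, 57.4, 315.3]
tool_rot: [0.0, 0.999, 0.05, 0.003]
wrist_force: [0.8, -0.2, 0.2]
gripper_width: 42.8
finger_force: 0.0
```

Call:
jog_arm(
  plan=[
    [0,0.1,0,0],
    [0,0.22,0,0],
    [0,0.34,0,0],
    [0,0.46,0,0],
    [0,0.58,0,0],
    [0,0.68,0,0],
    [0,0.7,0,0],
    [0,0.7,0,0],
  ],
)

```text
t: 23.45
tool_pos: [511.4, -153.4, 310.4]
tool_rot: [-0.001, 0.999, 0.048, -0.002]
wrist_force: [0.2, 1.4, 0.9]
gripper_width: 42.8
finger_force: 0.0
```

```bash
python3 - <<'E'
from h import *
st()
import cv2
from cell import snapshot
a=snapshot('scene')['frame'][130:250,260:400];b=snapshot('top')['frame'][155:275,280:410];cv2.imwrite('pics/end.png',np.hstack([cv2.resize(a,(400,343),interpolation=2),cv2.resize(b,(371,343),interpolation=2)]))
E
```

```text
t 23.45 pos [ 511.4 -153.4  310.4] yaw 5.48 F [0.2 1.4 0.9] M [ 0.05  0.02 -0.02] w 42.8 ff 0.0 j6 1.1
```

View pics/end.png

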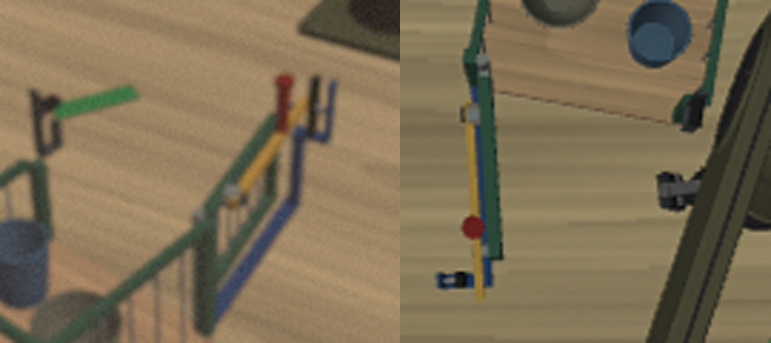

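The gate stays open with the bar lying between the lip and the buffer at about (305,105) in the scene crop and (480,280) in the top crop, and the robot is clear. Handing in.

```bash
python3 -c "
from cell import job_done
print(job_done())"
```

```text
the job is handed in; nothing more can be done
None
```

The gate is open and stays open by itself: the bar is lowered into the hold-back's notch and released, the arm is clear, and the job was handed in at about 23.5 s. By my estimates from the wrist force, the bar pressed the hood with about 2 N and the buffer with about 4 N.

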